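Open the manifold box and shut the disc-ended valve

ROBOT

A 6-joint arm with a two-finger parallel gripper is mounted at the origin on the work surface; the furniture and walls round the work are solid. World frame = base frame: x ahead of the robot, y to its left, z up, the work surface at z = 0. Lengths are in m, angles in rad, forces in N, time in s.
With the tool pointing down it reaches from about 0.4 to 0.925 m from the base axis. Payload 12.5 kg.
Tool frame: the origin (TCP) lies at the very end of the fingers, on their centre line; the grasp point (between the pads) lies 19 mm behind it (robot.hold_point_z is the distance from the TCP to the grasp point, in m); z points along the fingers, x is the direction in which the jaws open and shut, and the axes are right-handed (so a half turn about z gives the same grasp; the last joint's range is limited). The gripper opens to 95 mm and grips with 3 to 60 N. Pads are 20 mm wide; open, the fingers measure 119 mm over their backs; the gripper's body (75 mm by 180 mm) begins 59 mm behind the grasp point.
Start: joints at [-1.403, 0.491, 1.559, -0, 1.092, -0.106], TCP at [0.169, -0.602, 0.215] pointing down, gripper open.
Joint ranges: [-3.1, 3.1], [-0.84, 2.19], [0.05, 2.79], [-1.13, 4.28], [0.06, 2.93], [-2.69, 2.69]. Speed limits (rad/s): [2.22, 2.22, 2.79, 3.14, 3.14, 3.14].

INTERFACE

Orientations are given as a unit quaternion [x, y, z, w].
In Python, from bench import robot, kinematics, grab_frame, camera_info, workorder, finder, readout gives the robot as it stands. Calls block until the motion is done:
- robot.goto(position, orientation): joint-space move of the TCP to a pose.
- robot.movel(position, vel=0.15, rotation=None, force_limit=None): straight line of the TCP; rotation=None keeps the orientation; vel is the mean speed in m/s. With force_limit (N) it stops when the force on the tool has changed by that much, and returns True; else False.
- robot.movej(angles): joint-space move.
- robot.set_gripper(opening, f_grip=None): opening from 0.0 (shut) to 1.0 (fully open); f_grip is the grip in N (None keeps the last); returns when the fingers have stopped.
- robot.wait(seconds).
- kinematics.inverse_kinematics(position, orientation): joint angles nearest the present ones, or None.
- grab_frame(name): name is "scene" or "top" or "wrist"; returns the picture (400x640x3 uint8, red, green, blue); there is no depth.
- camera_info(name): a dict with "fx", "fy", "cx", "cy" (pixels), "R" (3x3) and "t" (3): a world point X has camera coordinates R X + t. Camera axes: x right, y down, z forward; pixel columns grow to the right and rows downward; lengths in m; the calibration is good to about 2 mm. A picture is of the moment at which its call begins: read the wrist's pose just before it. camera_info takes no time and is no camera call; for the wrist camera it gives the pose at the moment of the call.
A pose or a line that the arm cannot do raises robot.PlanningError and nothing moves.
- workorder.sign_off(): hands the job in, once; it reports no verdict.
Trained networks look in the newest picture that a camera, given by its name, has taken for a name from the list of things; names that differ only in an ending like _2 or _b are one class to them, and where a whole thing is asked for, a point or a joint stands for the part that bears it (a point fixed in the world has none). Each returns a list of dicts, best first, with "p" (0 to 1); they miss things now and then, are a little off and sometimes report something else, mostly with a low value. They report only what shows in the picture. A call takes as long as a camera call.
- finder.spot_in(camera, name): "extent" ([left, top, width, height] in pixels, round what is visible of it).
- finder.cut_out(camera, name): "mask" (400x640 bool, what is visible of it) and "extent" ([left, top, width, height] in pixels, round what is visible of it).
Readings, each from a call of its own:
- readout.read_clock(): time.
- readout.read_joint_pos(): joint angles.
- readout.read_qd(): joint speeds.
- readout.read_effort(): joint torques, N m.
- readout.read_eef_pos(): TCP position.
- readout.read_orientation(): TCP orientation.
- readout.read_wrist_force(): force on the tool from outside, world axes, zero at the start.
- readout.read_moment(): the same for the moment, N m.
- readout.read_width(): opening from 0.0 (shut) to 1.0 (fully open).
Only numpy, scipy, OpenCV 4.12 (cv2) and the standard library are available. Lean on these libraries where they do the work, as an engineer would, in place of code of your own. Each camera call takes 0.05 s, during which the arm holds its last target. There are 200 camera calls.

TASK

The grey manifold box on the bench has a flat cover hiding two valve levers. Push the cover straight back, away from the front end, until it meets the rear wall, without lifting it; then push the lever that ends in a round disc clockwise, fully shut against its stop. Leave the plain bar lever and the things beside the box where they are, and finish with the robot clear of everything.

Things in the scene. Friction and masses are not known exactly. Their poses are not given: they have to be found in the camera images.
- manifold_box: Fixed grey box, 320 (x) x 282 (y) x 72 (z) mm, walls 6 mm. Origin: centre of underside, z up; -x end nearest the robot. Front part (x -154 to +12 mm, y within +-129 mm in its frame) is a bay with two valves side by side, pipes in it up to z = 32 mm; the rear part is a closed deck at z = 60 mm. The walls guide the cover, which slides along the box's x.
- cover: Loose flat steel cover, 160 (x) x 266 (y) x 5 mm, 0.3 to 0.5 kg, on ledges in the box, 2 mm play each side, hiding the bay. Origin: centre of underside (60 mm above bench), axes as the box's. Closed: origin at x = -72 to -62 mm in the box's frame; pushed fully back (+x) against the rear wall: x = +74 mm. Slides with 2 to 5 N of friction, stays where left.
- lug (a point): Centre of the upright push face (90 mm wide in y) of the wedge-shaped lug on the cover, facing -x, at x = -30 mm from the cover's origin. The cover's flat top is at 65 mm, the lug's top at 83 mm above the bench; behind the face it slopes down to about x = +17 mm.
- disc_lever (a joint): Lever of the valve to be shut: it ends in a round disc (34 mm across, 10 mm thick, centred 55 mm from the pivot; bar before it 12 mm wide). 0 = open, pointing to the box's -x; grows turning clockwise seen from above; 1.571 = shut at its stop, pointing to the box's +y. Friction about 2 N at the disc; stays where left. Starts at 0 to 0.3.
- disc_pivot (a point): On the axis of the disc-ended lever, at its mid-height, 45 mm above the bench (lever from 40 to 50 mm; nut on the axis up to 54). At x = -35 mm and y = +52 or -52 mm in the box's frame, changing between starts. The lever sweeps a radius of 72 mm.
- disc_end (a point): Centre of the disc of the disc-ended lever, 55 mm from its pivot, at the lever's mid-height.
- bar_lever (a joint): Lever of the other valve, a plain straight bar 12 mm wide, 10 mm thick, reaching 70 mm from its pivot, same heights and turning as the disc-ended one. Starts open at 0 to 0.3 and is to be left as it is.
- bar_pivot (a point): On the turning axis of the plain bar lever, at its mid-height (45 mm above the bench), on the other side of the bay from disc_pivot.
- bar_end (a point): Point on the plain bar lever 55 mm from its pivot, at mid-height.
- paste_tin: Bystander: loose round tin 72 mm across, 49 tall, standing on the bench beside the box; to be left where it is. Origin: its underside.
- tape_measure: Bystander: loose tape measure 32x82 mm, 66 tall, standing on the bench beside the box; to be left where it is. Origin: its underside.
- tip_box: Bystander: loose small plastic box 46x76 mm, 27 tall, standing on the bench beside the box; to be left where it is. Origin: its underside.
- bolt_1: Bystander: loose bolt 80 mm long lying down, 27 mm high at most, standing on the bench beside the box; to be left where it is. Origin: its underside.
- flat_offcut: Bystander: loose flat steel offcut 40x110 mm, 8 thick, standing on the bench beside the box; to be left where it is. Origin: its underside.

How it is judged:
By the outcome, as a careful person would: the job done as asked, in the order asked, and still so for the second after the job is handed in, with the robot touching nothing.
It also fails if it takes over 48 s, if anything falls off the work surface, if the arm or the gripper's body presses on something with over 40 N, if the wrist force passes 120 N, or if a joint passes its speed limit or range.

## Working session

There is one attempt and no reset: what is moved stays moved. The work goes in short steps, each a Python script; the robot and the scene stay as the last script left them, time stands still between calls to the robot, and variables do not carry over. Pictures are saved under pics/ and viewed, about 8 in all and at most 12, crops included, and the job is handed in when it is done.

```bash
mkdir -p pics; ls
cat > h.py <<'E'
import numpy as np, cv2
from bench import robot, kinematics, grab_frame, camera_info, workorder, finder, readout
def save(cam,fn):
    im=grab_frame(cam); cv2.imwrite('pics/'+fn,im[:,:,::-1]); return im
def ray(cam,u,v,z,ci=None):
    c=ci or camera_info(cam); R=np.array(c["R"]);t=np.array(c["t"])
    d=R.T@np.array([(u-c["cx"])/c["fx"],(v-c["cy"])/c["fy"],1.]); o=-R.T@t
    return o+d*(z-o[2])/d[2]
def proj(cam,X):
    c=camera_info(cam); p=np.array(c["R"])@np.array(X)+np.array(c["t"])
    return np.array([p[0]/p[2]*c["fx"]+c["cx"],p[1]/p[2]*c["fy"]+c["cy"]])
E
python3 - <<'E'
from h import *
for c in ("top","scene"):
    save(c,c+"0.png")
    i=camera_info(c); print(c,i["fx"],-np.array(i["R"]).T@np.array(i["t"]),np.round(i["R"],3).tolist())
    for n in ("manifold_box","cover","lug","paste_tin","tape_measure","tip_box","bolt_1","flat_offcut"):
        for r in finder.spot_in(c,n)[:2]: print(n,round(r["p"],2),r["extent"])
print(readout.read_clock(), readout.read_orientation())
E
```

```text
pics
top 374.2799069778586 [ 0.43330837 -0.00294735  0.91338445] [[0.018, -1.0, -0.026], [-0.993, -0.015, -0.118], [0.117, 0.028, -0.993]]
manifold_box 0.59 [245.1, 105.4, 138.2, 153.5]
cover 0.6 [249.9, 169.9, 121.6, 74.5]
lug 0.69 [247.4, 166.2, 122.2, 79.4]
lug 0.55 [208.3, 139.0, 35.3, 19.8]
paste_tin 0.65 [202.1, 182.5, 32.8, 29.7]
tip_box 0.69 [211.1, 137.1, 30.7, 24.7]
tip_box 0.61 [388.7, 139.0, 29.2, 29.1]
bolt_1 0.57 [381.9, 193.0, 29.0, 23.1]
bolt_1 0.2 [202.1, 183.3, 33.1, 32.1]
flat_offcut 0.67 [378.5, 228.2, 48.9, 22.3]
scene 384.7432107939947 [0.10706631 0.63190253 0.59968332] [[-0.807, -0.591, 0.021], [-0.347, 0.445, -0.825], [0.478, -0.673, -0.564]]
manifold_box 0.69 [210.4, 162.0, 176.6, 129.4]
cover 0.83 [256.5, 179.2, 124.9, 83.9]
lug 0.9 [259.4, 182.7, 119.2, 80.6]
paste_tin 0.98 [227.7, 261.1, 40.3, 41.5]
paste_tin 0.36 [211.9, 164.2, 172.0, 125.5]
tape_measure 0.68 [197.3, 230.2, 27.1, 42.9]
tape_measure 0.21 [227.8, 260.8, 40.0, 36.8]
tip_box 0.48 [326.4, 164.6, 14.7, 11.5]
flat_offcut 0.82 [385.7, 190.6, 17.7, 26.9]
0.9 [ 7.96989485e-01 -6.03993179e-01  4.44992784e-06  1.43145724e-05]
```

Run:
```python
import cv2
a=cv2.imread('pics/top0.png')[90:270,190:440]
cv2.imwrite('pics/top0c.png',cv2.resize(a,None,fx=3.2,fy=3.2,interpolation=cv2.INTER_CUBIC))
```

```text
(no output)
```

View pics/top0c.png

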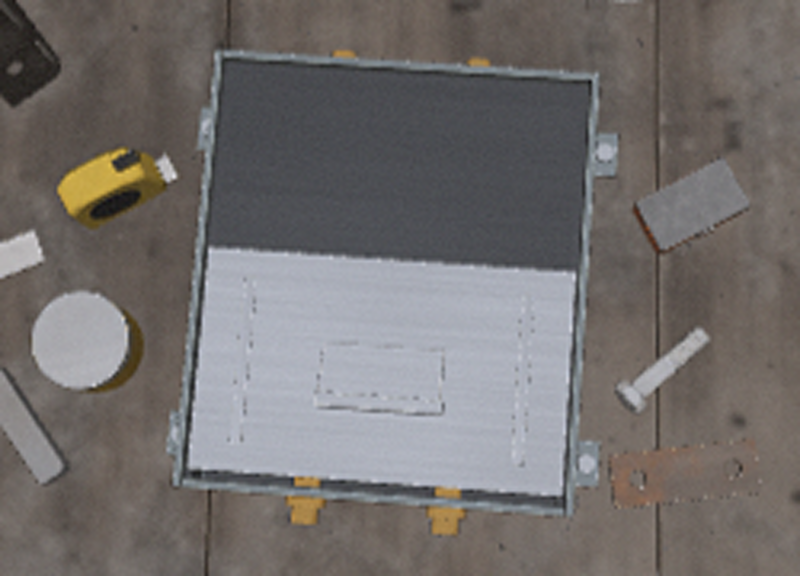

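View pics/scene0.png

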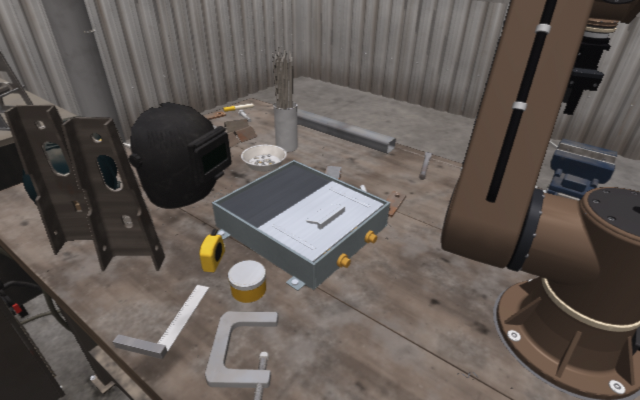

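The top crop shows the box with its rim corners at crop (217,53), (597,75), (572,514) and (175,486). The cover is forward, with the lug face's bottom edge at about (315,407)-(442,414). The tape, tin, bolt and offcut stand beside the box. Next I fit the box pose.

```bash
cat >> h.py <<'E'
def boxpose():
    px=np.array([[217,53],[597,75],[572,514],[175,486]])/3.2+[190,90]
    loc=np.array([[.16,.141],[.16,-.141],[-.16,-.141],[-.16,.141]])
    W=np.array([ray("top",u,v,.072)[:2] for u,v in px])
    a=loc-loc.mean(0); b=W-W.mean(0)
    th=np.arctan2((a[:,0]*b[:,1]-a[:,1]*b[:,0]).sum(),(a*b).sum())
    R=np.array([[np.cos(th),-np.sin(th)],[np.sin(th),np.cos(th)]])
    return W.mean(0),th,R,W
E
python3 - <<'E'
from h import *
c,th,R,W=boxpose(); print("box",c,th,(W-c)@R)
loc=lambda X:(np.asarray(X)[:2]-c)@R
f=lambda x,y,z:np.round(loc(ray("top",x/3.2+190,y/3.2+90,z)),4)
print("lug face bottom",f(315,407,.065),f(442,414,.065)," top?",f(318,393,.083),f(442,402,.083))
print("cover rear",f(208,247,.065),f(575,271,.065),"front",f(190,470,.065),f(562,494,.065))
# check on scene picture
im=cv2.imread('pics/scene0.png')
for x,y,z,n in [(.16,.141,.072,0),(.16,-.141,.072,0),(-.16,-.141,.072,0),(-.16,.141,.072,0)]:
    X=c+R@[x,y]; p=proj("scene",[*X,z]); print(p.round(1))
for cam in("top",):
    for n in("cover","lug"):
        r=finder.cut_out("top",n)
        for k in r[:2]: print(n,round(k["p"],2),k["extent"],k["mask"].sum())
q=readout.read_orientation(); print(q)
E
```

```text
box [0.58668853 0.04872076] -0.05329962958565792 [[ 0.15789916  0.1387688 ]
 [ 0.15833814 -0.13913284]
 [-0.15792505 -0.13903302]
 [-0.15831225  0.13939705]]
lug face bottom [-0.0957  0.0465] [-0.0944 -0.044 ]  top? [-0.0869  0.0429] [-0.0872 -0.0438]
cover rear [0.0147 0.1336] [ 0.0146 -0.132 ] front [-0.1464  0.1315] [-0.1446 -0.1319]
[212.3 202.7]
[293.9 159.8]
[391. 202.]
[315.1 264.8]
cover 0.93 [248.0, 170.6, 123.3, 72.0] 8122
lug 0.56 [248.4, 169.9, 122.3, 76.2] 8035
[ 7.96989144e-01 -6.03993626e-01  4.51989641e-05  4.79536264e-05]
```

Run:
```python
import cv2
a=cv2.imread('pics/scene0.png')[150:300,200:400]
cv2.imwrite('pics/scene0c.png',cv2.resize(a,None,fx=4,fy=4,interpolation=cv2.INTER_CUBIC))
```

```text
(no output)
```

View pics/scene0c.png

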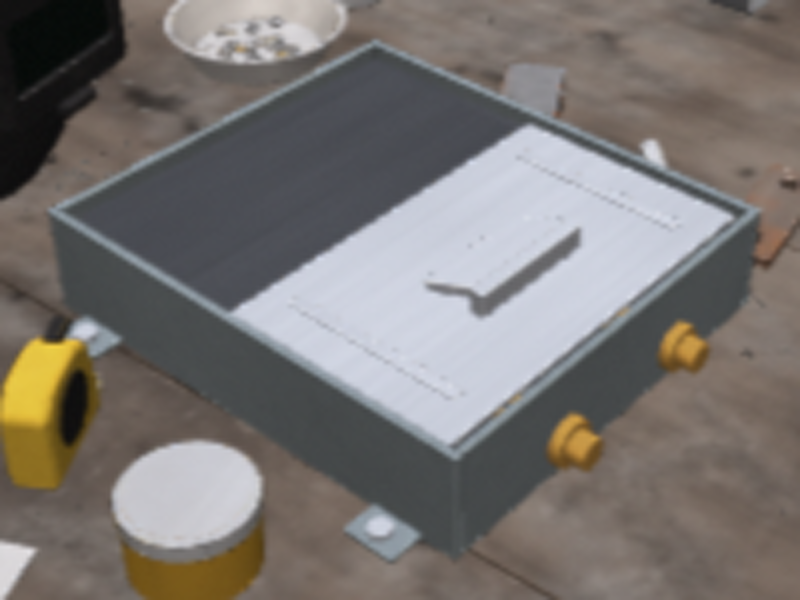

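The scene crop agrees: lug face forward, cover nearly closed, and the predicted rim corners match the picture within about 4 px. I push the cover now.

```bash
cat >> h.py <<'E'
from scipy.spatial.transform import Rotation as Ro
C,TH,RB,_=boxpose()
bx=np.array([*RB[:,0],0]); by=np.array([*RB[:,1],0])
Q=Ro.from_matrix(np.c_[-by,-bx,[0,0,-1]]).as_quat()
def P(x,y,z): return [*(C+RB@[x,y]),z]
def L(): 
    e=np.array(readout.read_eef_pos()); return np.round([*((e[:2]-C)@RB),e[2]],4)
E
python3 - <<'E'
from h import *
robot.set_gripper(0.0)
robot.goto(P(-.128,0,.16),Q)
print(L(), readout.read_orientation(),Q)
print(robot.movel(P(-.128,0,.071),vel=.1,force_limit=10),L(),readout.read_wrist_force())
print(robot.movel(P(-.09,0,.071),vel=.05,force_limit=None),L(),readout.read_wrist_force())
print(robot.movel(P(.01,0,.071),vel=.08,force_limit=25),L(),readout.read_wrist_force())
print(robot.movel(P(.045,0,.071),vel=.03,force_limit=15),L(),readout.read_wrist_force())
print(readout.read_clock())
robot.movel(P(.0,0,.071),vel=.1); robot.movel(P(-.09,0,.26),vel=.2)
save("top","top1.png"); save("wrist","wrist1.png"); 
for n in("disc_end","disc_lever","bar_end","disc_pivot"):
    for cam in("top","wrist"):
        for r in finder.spot_in(cam,n)[:2]: print(cam,n,round(r["p"],2),r["extent"])
print(readout.read_clock())
a=cv2.imread('pics/top1.png')[90:270,190:440]
cv2.imwrite('pics/top1c.png',cv2.resize(a,None,fx=3.2,fy=3.2,interpolation=cv2.INTER_CUBIC))
E
```

```text
[-0.1277 -0.0005  0.16  ] [-6.87769884e-01  7.25928773e-01 -5.06777015e-05  3.43633179e-05] [-0.68801366  0.72569773  0.          0.        ]
False [-0.1278 -0.      0.0714] [ 0.5041795  -0.58539193  0.36831036]
False [-0.0902 -0.      0.0709] [-4.23741152 -0.83787343  3.63842091]
False [ 0.0098 -0.0001  0.0709] [-4.56029453 -0.2800846   3.72504779]
True [0.0328 0.0004 0.0705] [-0.75067373 -0.52586601  0.00877963]
9.225
wrist disc_end 0.69 [331.0, 107.1, 36.8, 68.7]
wrist disc_lever 0.8 [331.6, 106.6, 38.9, 72.3]
wrist bar_end 0.84 [246.0, 105.6, 29.0, 69.1]
wrist disc_pivot 0.97 [328.9, 103.8, 40.1, 73.2]
wrist disc_pivot 0.58 [174.2, 0.7, 274.4, 89.4]
11.3917
```

View pics/top1c.png

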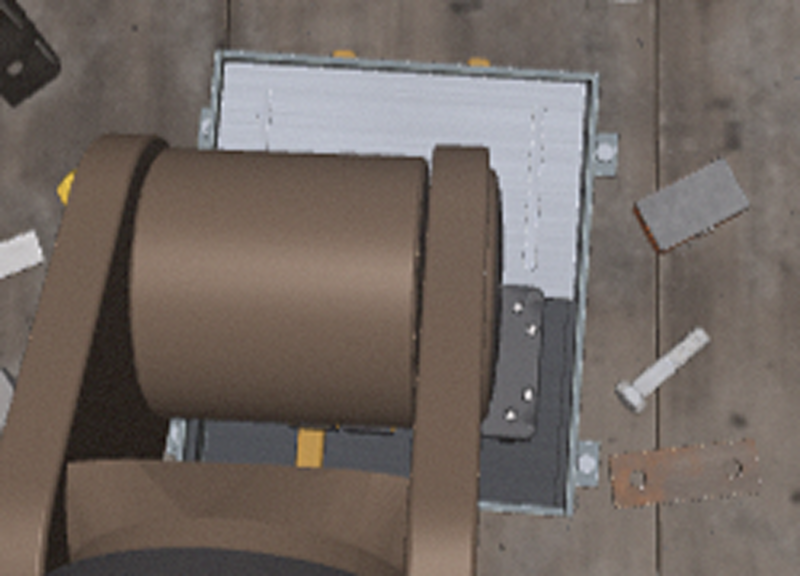

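View pics/wrist1.png

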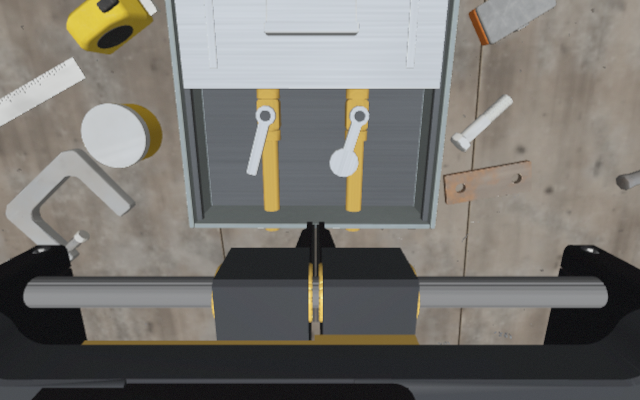

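The cover is fully back: the face stopped at about +0.043, so the cover origin is at about +0.073, and it meets the rear wall in the top view. The wrist picture shows the disc lever on the right (y=-52): pivot (360,116), disc (344,162). The plain bar on the left runs from (265,116) to about (250,174). Next I locate the levers and push the disc lever.

Run:
```python
from h import *
ci=camera_info("wrist")
f=lambda u,v,z:(ray("wrist",u,v,z,ci)[:2]-C)@RB
p=f(360,116,.054); d=f(344,162,.050); b0=f(265,116,.054); b1=f(250,173,.05)
ang=lambda v:np.arctan2(v[1],-v[0])
print("pivot",p,"disc",d,np.linalg.norm(d-p),ang(d-p),"bar",b0,b1,ang(b1-b0))
a0=ang(d-p); pv=(p+[-.035,-.052])/2; print("pv",pv)
def F(a,dd=.029): 
    return pv+[-.055*np.cos(a)-dd*np.sin(a), .055*np.sin(a)-dd*np.cos(a)]
s=F(a0,.043); print("start",s)
robot.movel(P(*s,.12),vel=.2)
print(robot.movel(P(*s,.041),vel=.08,force_limit=10),L())
for a in np.linspace(a0,1.4,6):
    print(round(a,2),robot.movel(P(*F(a),.041),vel=.06,force_limit=20),L(),np.round(readout.read_wrist_force(),1))
e=F(np.pi/2)
print(robot.movel(P(e[0]+.012,e[1],.041),vel=.03,force_limit=12),L(),np.round(readout.read_wrist_force(),1))
print(readout.read_clock())
```

```text
pivot [-0.03521732 -0.04956922] disc [-0.08716053 -0.03356395] 0.0543531571700397 0.2988988486507563 bar [-0.03520224  0.05467496] [-0.10011028  0.07536888] 0.3086314426824995
pv [-0.03510866 -0.05078461]
start [-0.10033216 -0.0756823 ]
False [-0.1001 -0.0757  0.0414]
0.3 False [-0.0961 -0.0618  0.0411] [-0.1  0.5 -0.4]
0.52 False [-0.0974 -0.0483  0.041 ] [ 0.2 -0.1 -0.3]
0.74 False [-0.0954 -0.0347  0.041 ] [0.6 0.2 0. ]
0.96 False [-0.0904 -0.0219  0.0409] [ 0.8 -0.3 -0. ]
1.18 False [-0.0827 -0.0106  0.0409] [-0.  -0.2  1. ]
1.4 False [-0.0727 -0.0012  0.041 ] [0.4 0.6 0.4]
True [-0.0625  0.0021  0.0403] [-2.6  0.6  1.7]
16.2333
```

Run:
```python
from h import *
print(robot.movel(P(-.052,.002,.041),vel=.02,force_limit=18),L())
robot.movel(P(-.085,.002,.041),vel=.1); robot.movel(P(-.085,.002,.26),vel=.2)
ci=camera_info("wrist"); save("wrist","wrist2.png"); print(L(),readout.read_clock())
f=lambda u,v,z:proj("wrist",P(u,v,z)).round(1)
print("shut disc expected",f(-.035,.003,.05),"pivot",f(-.035,-.052,.054))
for n in("disc_end","bar_end"):
    for r in finder.spot_in("wrist",n)[:1]: print(n,round(r["p"],2),r["extent"])
```

```text
True [-0.0625  0.002   0.0398]
[-0.0853  0.002   0.259 ] 18.2417
shut disc expected [313.9 116.6] pivot [364.2 116.9]
disc_end 0.78 [298.1, 102.0, 72.7, 30.3]
bar_end 0.89 [246.2, 107.2, 32.4, 66.2]
```

View pics/wrist2.png

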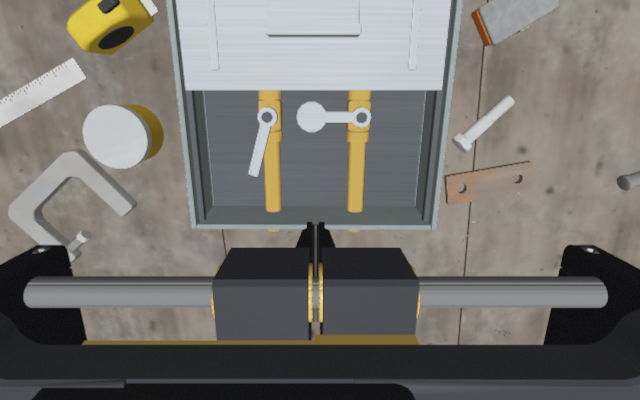

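The lever is shut: disc (312,117) is level with pivot (362,117). The bar is unchanged, (267,117) to (254,174). I move the arm away and check the cover against the rear wall.

Run:
```python
from h import *
robot.movej([-1.403,0.491,1.559,0,1.092,-0.106])
save("top","top2.png"); print(readout.read_clock())
print("expected cover rear",proj("top",P(.154,0,.065)).round(1),"front edge",proj("top",P(-.006,0,.065)).round(1))
a=cv2.imread('pics/top2.png')[90:270,190:440]
cv2.imwrite('pics/top2c.png',cv2.resize(a,None,fx=3.2,fy=3.2,interpolation=cv2.INTER_CUBIC))
```

```text
21.0
expected cover rear [316.8 112.7] front edge [311.7 179.8]
```

View pics/top2c.png

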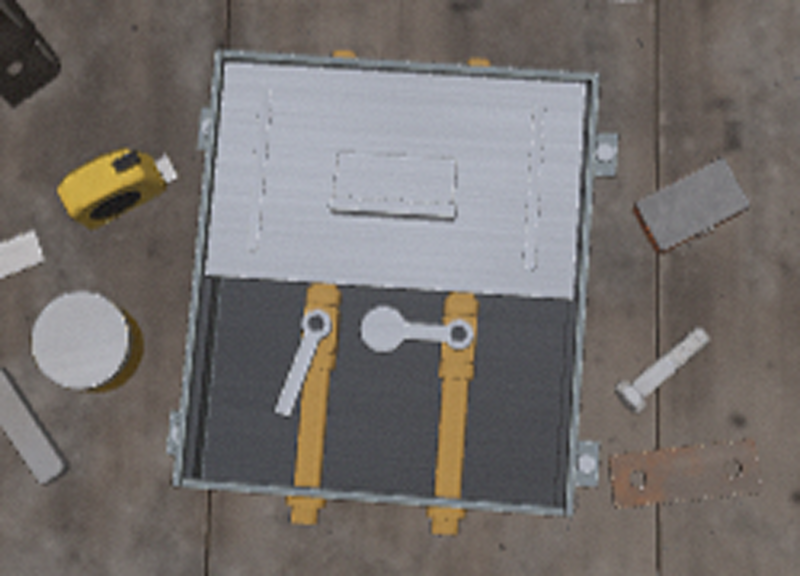

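The cover's front edge is at about row 179.7 (expected 179.8) and its rear edge is at the wall at about 112.8 (expected 112.7). The bystanders are in the same places, so I sign off.

```bash
python3 -c "
from h import *
print(workorder.sign_off(), readout.read_clock())"
```

```text
the job is handed in; nothing more can be done
the job is handed in; nothing more can be done
```

The cover is pushed fully back, the disc lever is shut against its stop, and I handed the job in. The last clock reading, just before hand-in, was 21.0 s against the 48 s limit. The sign-off gave no verdict.

- **Cover:** I pushed it by the lug with closed fingers, and it stopped on a sharp force rise at the rear wall. Friction on the way was about 4.5 N. In the last top picture both cover edges are within about 0.1 px of where they should be at the wall.
- **Disc lever:** I swept it clockwise and pressed it onto its stop twice; both pushes ended at the same place, within 0.5 mm of the expected shut position. The wrist picture shows it pointing to the box's +y.
- **Everything else:** In the last pictures the bar lever and the things beside the box look the same as before. I compared them by eye and did not measure them again.
- **Robot:** It was back at its start pose, clear of everything, when I signed off.

No check failed. The only disagreements were small: the box pose fitted from the picture came out about 2 mm small at the corners, and the lever pivots about 2 mm off in y. Both are about the calibration's accuracy.

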